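# Zero the bench comparator on the master and gauge the spacer

## Task

Stand the master block in the bench gauge, slide the comparator head up until the plunger holds the master against the anvil and the needle points at the zero mark, and let go of the head. Then put the master back on its board and press the spacer fully down into its place between plunger and anvil, square to the gauge, without touching the head again while the spacer is in. Work gently: do not run the plunger to the end of its travel on the master or force the spacer, and leave the other things on the bench alone.

Things in the scene. Friction and masses are not known exactly. Their poses are not given: they have to be found in the camera images.
- gauge: The bolted bench gauge: a dark steel bed 285x70x12 mm, head and anvil on top. Origin on the bench top, on its centre line; x runs along the measuring axis from head to anvil, z up; the bed spans x -150 to +135 mm. Blocks stand on its upper face, z = 12 mm. The measuring axis is y = 0, z = 38 mm. The anvil's dark bracket fills x 106 to 132 mm, 64 mm high, with a round nut on top to 80 mm
- anvil_mid (a point): On the gauge's measuring axis, 80 mm along x: the middle of the anvil's range. The anvil is a fixed steel button whose face looks to the head; it has been screwed in or out, so the face is up to 5 mm before or behind this point. The face is a flat 10 mm across, widening as a cone to 36 mm across 10 mm further back
- head: The comparator head: a grey box, 52 mm wide, 100 mm long (x -118 to -18 mm), its top 52 mm above the bench, sliding on the bed along the gauge's x. Axes as the gauge; origin at the gauge's origin when fully back; it advances up to 42 mm and starts 0 to 6 mm forward. Sliding it takes 10 N; it stays where left. It carries the plunger and dial
- plunger_mid (a point): On the head (17 mm along x, 38 mm up in its frame): about where the plunger's free tip is. The plunger points at the anvil; its stem is clamped at a reach up to 4 mm more or less than this. The tip is a flat 10 mm across, widening as a cone to 36 mm across 10 mm back, so a block pressed down from above wedges it aside. Spring: 1 N per mm from 0 N, 10 mm of travel
- dial_mid (a point): On the head: middle (4 mm more or less along x, as the stem is clamped) of the round dial, 48 mm across, 60 mm above the bench. Its needle points along the gauge's +x, at the long zero mark, when the plunger is pressed in 5 mm (5 N); it turns 0.25 rad per mm, clockwise from above as the plunger goes in (free: 1.25 rad anticlockwise). Zero is good to 1.5 mm
- head_grip (a point): A point in the black upright grip fin on the rear of the head, by which it is pushed; the fin is 16 mm thick along the gauge's x, 26 mm wide, and reaches from z = 51 to 99 mm; this point is on its centre line 86 mm above the bench
- board: A thin flooring sample 68x180x6 mm lying fixed on the bench, on which both blocks start; origin at the centre of its underside, y along its 180 mm length, z up
- master: The master block, aluminium, 40 mm long (x), 24 mm wide (y), 75 mm high (z), with a round steel pin 12 mm thick standing 9 mm out of its top; 0.2 kg. Origin at the centre of its underside. Its 40 mm length is gauged: it goes in with x along the gauge's x, either way round
- spacer: The spacer to be gauged: aluminium, 42 mm long (x), 24 mm wide (y), 62 mm high (z), a step cut out of one top corner (at +x, 14 mm long, 16 mm deep), no pin, two small dark holes low in its sides; 0.15 kg. Origin: centre of its underside. Its 42 mm are gauged: x goes along the gauge's x, either way round; it should press the plunger in 2 mm further than the master did
- tape_measure: a yellow tape measure, 41x89x70 mm, standing on the bench behind the gauge (bystander)
- nail_set: a steel nail set, 11x105x10 mm, lying on the bench in front of the gauge (bystander)
- sanding_block: a brown cork sanding block, 62x106x34 mm, lying near the front edge of the bench (bystander)

How it is judged:
On the way, in this order (a step that is already met when the one before it is completed fails the run):
1. the master stands in the gauge, held against the anvil with the needle at zero (plunger pressed in 3.5 to 6.5 mm, 3.5 to 6.5 N), head and master let go (z of master in the frame of gauge between 0.009 and 0.0145 m and y of master in the frame of gauge between -0.009 and 0.009 m and x of master in the frame of gauge between 0.02 and 0.1 m and angle between master's own z axis and vertical below 0.06 rad and angle between the x axis of master and the x axis of gauge, either way round below 0.12 rad and contact force between head and master between 3.5 and 6.5 N and contact force between the fingers and head below 0.2 N and contact force between the fingers and master below 0.2 N and linear speed of head below 0.003 m/s), for 0.3 s.
2. the master is back on the board, upright and let go (x of master in the frame of board between -0.034 and 0.034 m and y of master in the frame of board between -0.09 and 0.09 m and z of master in the frame of board between 0.003 and 0.01 m and angle between master's own z axis and vertical below 0.06 rad and linear speed of master below 0.02 m/s and contact force between the fingers and master below 0.1 N), for 0.2 s.
At the end, for the whole second after the job is handed in: The spacer stands on the gauge's bed between plunger and anvil (upright, turned less than 0.12 rad and less than 9 mm off the measuring axis), let go and at rest, pressed by the plunger with 5.4 to 8.6 N (2 mm more than the zero); the master stands upright on the board (z of spacer in the frame of gauge between 0.009 and 0.0145 m and y of spacer in the frame of gauge between -0.009 and 0.009 m and x of spacer in the frame of gauge between 0.02 and 0.1 m and angle between each of spacer, master's own z axis and vertical below 0.06 rad and angle between the x axis of spacer and the x axis of gauge, either way round below 0.12 rad and contact force between head and spacer between 5.4 and 8.6 N and linear speed of each of spacer, head below 0.005 m/s and x of master in the frame of board between -0.034 and 0.034 m and y of master in the frame of board between -0.09 and 0.09 m and z of master in the frame of board between 0.003 and 0.01 m and linear speed of master below 0.02 m/s); the robot touches nothing.
It fails at once if the plunger is driven to the end of its travel on the master (over 13 N) (contact force between head and master above 13 N).
It fails at once if the spacer is forced: over 30 N between it and the plunger (contact force between head and spacer above 30 N).
It fails at once if the spacer is rammed onto the bed with over 80 N (contact force between gauge and spacer above 80 N).
It fails at once if the head is touched while the spacer is in the gauge (contact force between head and spacer above 0.5 N and contact force between the fingers and head above 0.5 N).
It fails at once if a bystander is moved by more than 20 mm (distance of any of tape_measure, nail_set, sanding_block from where it was at the start of the episode above 0.02 m).
It also fails if it takes over 72 s, if anything falls off the work surface, if the arm or the gripper's body presses on something with over 40 N, if the wrist force passes 120 N, or if a joint passes its speed limit or range.

## Robot

A 6-joint arm with a two-finger parallel gripper is mounted at the origin on a cart in front of the work surface, level with it; the furniture and walls round the work are solid. World frame = base frame: x ahead of the robot, y to its left, z up, the work surface at z = 0. Lengths are in m, angles in rad, forces in N, time in s.
With the tool pointing down it reaches from about 0.25 to 0.8 m from the base axis. Payload 8.5 kg.
Tool frame: the origin (TCP) lies on the centre line of the jaws, within the pads' length; the fingertips stand 11 mm ahead of it and the grasp point (between the pads) lies 8 mm behind it (bot.tip_reach is the distance from the TCP to the fingertips, in m); z points along the fingers, y is the line along which they close (so a half turn about z gives the same grasp; the last joint's range is limited). The gripper opens to 85 mm and grips with 20 to 120 N. Pads are 22 mm wide; open, the fingers measure 114 mm over their backs; the gripper's body (76 mm by 85 mm) begins 54 mm behind the grasp point. The pads swing forward as they close: fully open they stand 13 mm farther back than shut.
Start: joints at [-1.191, 0.238, -0.013, 1.319, 0, 1.571], TCP at [0.195, -0.488, 0.242] pointing down, gripper open.
Joint ranges: [-2.66, 2.66], [-1.03, 1.9], [-1.14, 1.46], [-1.82, 2.27], [-1.45, 1.34], [-3.14, 3.14]. Speed limits (rad/s): [2.22, 2.22, 2.79, 3.14, 3.14, 3.14].

## Interface

Orientations are given as a rotation vector (axis times angle).
In Python, from plant import telemetry, imaging, workorder, cut_out, bot gives the robot as it stands.
- The arm moves only by the tool move_arm, never from a script. Its argument "commands" is a list that holds one entry, the list of rows, each a list of 7 numbers: the turn, a rotation vector about the world's x, y, z in rad, then the shift along the world's x, y, z in cm, then the opening, from 0 (shut) to 1 (fully open). In form: [[[wx, wy, wz, dx, dy, dz, jaw], ...]]. A call has exactly 8 rows; each row shifts and turns the commanded pose from where the row before left it; what a row does not reach is not made up. A row lasts 1/12 s, in which the tool goes at most 41.7 mm and 7.16 degrees, less where a joint would pass 70% of its speed; a pose out of reach is approached as far as the arm can. A call is refused whole if a number of a shift passes 4.17 or a number of a turn 0.125, either way. A call with a gripper value outside its range is refused whole. The fingers move at their own pace and stop on an object; "force" is the grip in N (left out, the last holds). Time passes only in rows, so rows that do not move let the fingers close, or fill a call up. It gives the time, the measured TCP pose, the force, the opening and the grip force at its end, in the units of the state.
- telemetry.sense(): the state, without advancing time (a new reading comes with each control period).
- imaging.capture(name): name is "scene" or "top"; returns a dict with "pixels" (480x640x3 uint8, red, green, blue), "mtx" (3x3 intrinsics, pixels), "k1" (the pictures are not rectified: a ray, as slopes to the right and down, at radius r is drawn at 1 + k1 r^2 times it, then the intrinsics apply), "pose" (4x4, takes a point from camera to world coordinates). Camera axes: x right, y down, z forward; pixel columns grow to the right and rows downward; lengths in m; the calibration is good to about 2 mm. A picture is of the moment at which its call begins. There is no depth.
- workorder.sign_off(): hands the job in; it is judged then, once.
Trained networks look in a picture, given as the dict that the camera call returned (one of the last four; its "shot" number tells which), for a name from the list of things; names that differ only in an ending like _2 or _b are one class to them, and where a whole thing is asked for, a point or a joint stands for the part that bears it (a point fixed in the world has none). Each returns a list of dicts, best first, with "score" (0 to 1); they miss things now and then, are a little off and sometimes report something else, mostly with a low value. They report only what shows in the picture. A call takes as long as a camera call.
- cut_out(picture, label): "pixels" (480x640 bool, what is visible of it) and "box" ([left, top, right, bottom] in pixels, round what is visible of it).
The state is a dict: "time": time; "q": joint angles; "dq": joint speeds; "joint_torque": joint torques, N m; "position": TCP position; "tool_rot": TCP orientation; "force": force on the tool from outside, world axes, zero at the start; "torque": the same for the moment, N m; "opening": finger opening in m; "grasp_force": force on a finger pad.
Only numpy, scipy, OpenCV 4.12 (cv2) and the standard library are available. Lean on these libraries where they do the work, as an engineer would, in place of code of your own. Each camera call takes 0.05 s, during which the arm holds its last target. There are 200 camera calls.

## Working session

There is one attempt and no reset: what is moved stays moved. The work goes in short steps, Python scripts to look and compute and a tool call to move; the robot and the scene stay as the last step left them, time stands still between calls to the robot, and variables do not carry over. Pictures are saved under pics/ and viewed, at most 10 in all, crops included, and the job is handed in when it is done.

Besides the shell and the picture viewer there is one more tool, called by a JSON object that holds its "name" and its "arguments", one argument or row to a line. move_arm: Moves the arm, as the interface text tells. Its arguments: {"type":"object","properties":{"commands":{"type":"array","items":{"type":"array","items":{"type":"array","items":{"type":"number"}}}},"force":{"type":"number"}},"required":["commands"]}

```bash
ls; mkdir -p pics; python3 - <<'E'
from plant import telemetry, imaging, workorder, cut_out, bot
import cv2,numpy as np,pickle
s=telemetry.sense();print({k:np.round(v,3) for k,v in s.items()})
ims={}
for n in("scene","top"):
    p=imaging.capture(n);ims[n]=p
    cv2.imwrite(f"pics/{n}0.png",p["pixels"][:,:,::-1]);print(n,p["mtx"],p["k1"],p["pose"].round(4) if hasattr(p["pose"],"round") else p["pose"])
    for l in("gauge","head","board","master","spacer","tape_measure","nail_set","sanding_block"):
        r=cut_out(p,l)
        print(l,[(round(d["score"],2),d["box"]) for d in r[:2]])
        if r: ims[n+l]=r[0]["pixels"]
pickle.dump(ims,open("ims0.pkl","wb"))
E
```

```text
pics
{'time': np.float64(0.0), 'q': array([-1.191,  0.239, -0.014,  1.319, -0.   ,  1.571]), 'dq': array([-0.001,  0.001,  0.001,  0.   , -0.   , -0.   ]), 'joint_torque': array([ 0.0000e+00, -5.3878e+01,  3.4644e+01,  1.8000e-02,  0.0000e+00,
        0.0000e+00]), 'position': array([ 0.194, -0.487,  0.242]), 'tool_rot': array([-3.084, -0.593,  0.   ]), 'force': array([ 0.236, -0.082, -0.028]), 'torque': array([-0.013, -0.021,  0.015]), 'grasp_force': np.float64(0.0), 'opening': np.float64(0.085)}
scene [[552.44971966   0.         322.70066907]
 [  0.         552.44971966 229.9353206 ]
 [  0.           0.           1.        ]] -0.09267587119048558 [[ 0.7819 -0.421   0.4597  0.0179]
 [-0.6234 -0.5316  0.5734 -0.9036]
 [ 0.003  -0.7349 -0.6781  0.861 ]
 [ 0.      0.      0.      1.    ]]
gauge [(0.69, [283.5, 207.0, 389.1, 318.4]), (0.4, [326.9, 344.5, 392.4, 411.3])]
head [(0.77, [325.2, 246.7, 381.8, 300.4]), (0.46, [288.4, 284.5, 294.0, 329.6])]
board [(0.67, [260.8, 175.7, 294.2, 213.9])]
master []
spacer [(0.8, [263.4, 179.3, 284.6, 203.3])]
tape_measure [(0.59, [383.8, 223.3, 42
[... 200 characters left out ...]
  0.         531.67081643 240.79113753]
 [  0.           0.           1.        ]] -0.03603446174468796 [[-0.0083 -0.9876  0.1568  0.379 ]
 [-1.      0.0075 -0.0061 -0.2062]
 [ 0.0049 -0.1569 -0.9876  1.0952]
 [ 0.      0.      0.      1.    ]]
gauge [(0.64, [285.6, 222.9, 425.6, 259.0]), (0.18, [163.9, 213.7, 182.1, 237.9])]
head [(0.78, [338.8, 228.5, 412.0, 252.1]), (0.68, [162.9, 215.2, 183.8, 237.7])]
board [(0.77, [159.5, 210.7, 248.9, 249.8])]
master []
spacer [(0.55, [212.3, 213.8, 233.3, 242.4])]
tape_measure [(0.9, [359.0, 156.6, 400.8, 189.8])]
nail_set [(0.55, [342.4, 299.6, 388.1, 324.5])]
sanding_block [(0.73, [445.9, 289.0, 501.2, 333.4]), (0.19, [162.1, 212.6, 182.9, 240.0])]
```

```bash
python3 - <<'E'
import cv2
t=cv2.imread("pics/top0.png")[150:350,140:460];cv2.imwrite("pics/top0c.png",cv2.resize(t,None,fx=2.5,fy=2.5,interpolation=cv2.INTER_CUBIC))
s=cv2.imread("pics/scene0.png")[160:340,240:440];cv2.imwrite("pics/scene0c.png",cv2.resize(s,None,fx=3.3,fy=3.3,interpolation=cv2.INTER_CUBIC))
E
```

```text
(no output)
```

View pics/top0c.png

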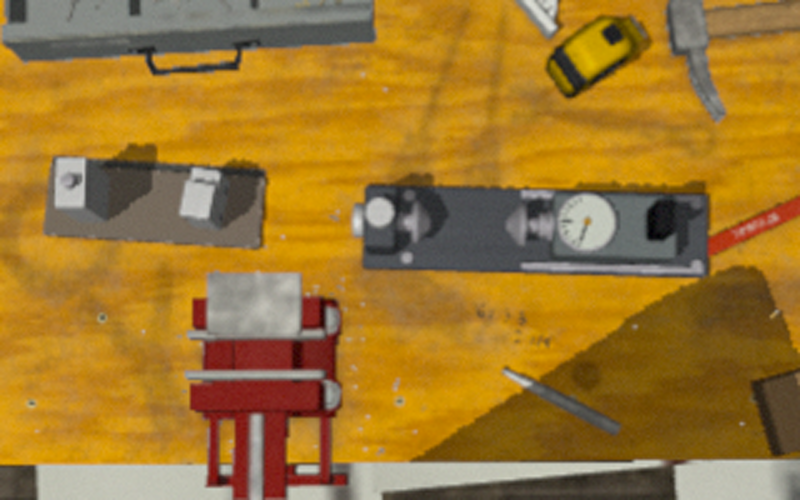

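View pics/scene0c.png

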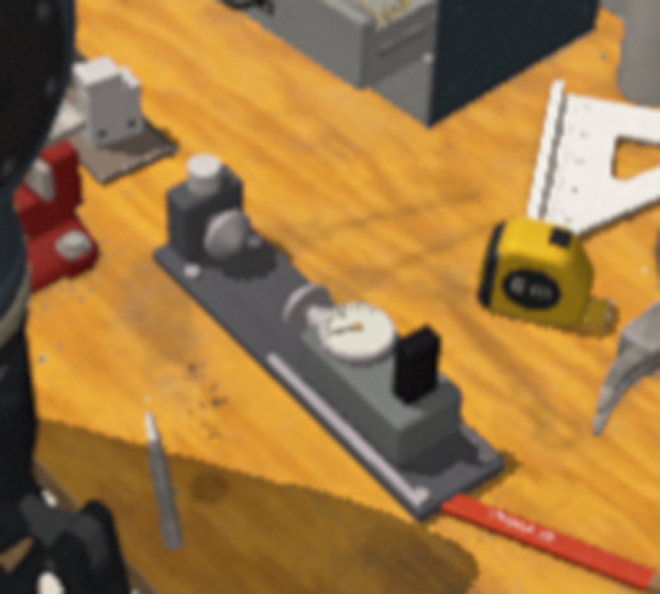

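The top crop shows the gauge with its anvil at left (nut at crop 380,212), dial at (587,222) and fin at (660,222). The master (pin at crop 69,181) and the spacer (crop 203,195) stand on the board, and a red vise is below them. In the scene crop the arm hides the master.

```bash
cat > h.py <<'E'
import numpy as np,cv2
from scipy.optimize import least_squares
def proj(p,P):
    T=np.linalg.inv(np.array(p["pose"]));c=(np.atleast_2d(P)@T[:3,:3].T)+T[:3,3]
    s=c[:,:2]/c[:,2:];s=s*(1+p["k1"]*(s**2).sum(1,keepdims=True));M=np.array(p["mtx"])
    return s*[M[0,0],M[1,1]]+M[:2,2]
def back(p,uv,z):
    "world points on plane z seen at pixels uv"
    uv=np.atleast_2d(np.asarray(uv,float));T=np.array(p["pose"])
    s=cv2.undistortPoints(uv[:,None],np.array(p["mtx"]),np.array([p["k1"],0,0,0.]))[:,0]
    # k1 model: same form as opencv
    d=np.c_[s,np.ones(len(s))]@T[:3,:3].T
    return T[:3,3]+d*((z-T[2,3])/d[:,2:])
def tri(p1,uv1,p2,uv2,x0=(.4,0,.05)):
    f=lambda X:np.r_[(proj(p1,X)-uv1).ravel(),(proj(p2,X)-uv2).ravel()]
    r=least_squares(f,x0);return r.x,np.abs(r.fun).max()
def frame(xyt,P):
    c,s=np.cos(xyt[2]),np.sin(xyt[2]);P=np.atleast_2d(P)
    return np.c_[xyt[0]+c*P[:,0]-s*P[:,1],xyt[1]+s*P[:,0]+c*P[:,1],P[:,2]]
E
python3 - <<'E'
import pickle;from h import *
np.set_printoptions(precision=4,suppress=True)
ims=pickle.load(open("ims0.pkl","rb"));t,s=ims["top"],ims["scene"]
TC=lambda a:np.array(a,float)/2.5+[140,150]-.3; SC=lambda a:np.array(a,float)/3.3+[240,160]-.3
# gauge: bed corners + nut top + fin top
bed=np.array([[.135,-.035,.012],[-.150,-.035,.012],[-.150,.035,.012],[.135,.035,.012]]) 
tp=TC([(366,186),(708,194),(708,275),(363,270)])
W=back(t,tp,.012);print("bed top",W)
# x axis -> +y world; left of x axis (=+gauge y) is -x world => image down
order=np.array([[.135,.035,.012],[-.15,.035,.012],[-.15,-.035,.012],[.135,-.035,.012]])
# top list: far-left, far-right, near-right, near-left ; gauge +y = -x world = near
mod=np.array([[.135,-.035,.012],[-.15,-.035,.012],[-.15,.035,.012],[.135,.035,.012]])
sp=SC([(155,255),(425,515),(503,463)]);smod=np.array([[.135,.035,.012],[-.15,.035,.012],[-.15,-.035,.012]])
f=lambda q,a=1,b=1:np.r_[a*(proj(t,frame(q,mod))-tp).ravel(),b*(proj(s,frame(q,smod))-sp).ravel()]
for a,b in((1,0),(0,1),(1,1)):
    r=least_squares(f,[.37,-.2,1.57],args=(a,b));print(a,b,r.x,r.fun.round(1))
q=r.x
print("nut top tri",tri(t,TC((379,211)),s,SC((205,163))), "pred",frame(q,[.119,0,.08]))
print("dial tri",tri(t,TC((587,221)),s,SC((357,331))))
print("fin top tri",tri(t,TC((660,215)),s,SC((424,338))))
print("board corners z6",back(t,TC([(53,156),(265,172),(262,248),(45,235)]),.006))
print("master top z81",back(t,TC([(55,158),(85,158),(83,207),(55,207)]),.081),"pin",back(t,TC((69,180)),.09))
print("spacer all top z68",back(t,TC([(192,168),(222,170),(214,222),(181,217)]),.068))
print("vise z0,z.1",back(t,TC([(210,272),(300,272),(345,300),(190,300),(190,410)]),.0)[:,:2],back(t,TC([(210,272),(300,272),(345,300),(190,300),(190,410)]),.1)[:,:2])
print("vise scene jaw z0.05",back(s,SC([(85,160),(90,240)]),.05))
E
```

```text
bed top [[ 0.5865 -0.1488  0.012 ]
 [ 0.5776 -0.4327  0.012 ]
 [ 0.5099 -0.43    0.012 ]
 [ 0.5163 -0.1464  0.012 ]]
1 0 [ 0.5478 -0.282   1.5435] [-0.4 -0.   0.1 -0.5  0.5  0.6 -0.2 -0.1 -0.  -0.  -0.  -0.   0.  -0. ]
0 1 [ 0.5468 -0.2848  1.5373] [ 0.   0.   0.   0.   0.   0.   0.  -0.  -1.1 -1.3 -1.1  0.8  2.1 -0. ]
1 1 [ 0.5476 -0.2829  1.5413] [ 0.1 -0.   0.6 -0.2  0.9  0.9  0.3 -0.1 -1.5 -1.8 -1.2 -0.1  1.9 -0.9]
nut top tri (array([ 0.5537, -0.1625,  0.0797]), np.float64(0.02331972378306091)) pred [[ 0.5511 -0.164   0.08  ]]
dial tri (array([ 0.5477, -0.3259,  0.0568]), np.float64(0.35839952457860136))
fin top tri (array([ 0.5485, -0.3793,  0.0926]), np.float64(1.0216986331843714))
board corners z6 [[ 0.6153  0.1141  0.006 ]
 [ 0.6002 -0.0641  0.006 ]
 [ 0.536  -0.0624  0.006 ]
 [ 0.5483  0.1182  0.006 ]]
master top z81 [[0.5974 0.0904 0.081 ]
 [0.5972 0.0669 0.081 ]
 [0.5584 0.0671 0.081 ]
 [0.5585 0.0889 0.081 ]] pin [[0.578  0.0762 0.09  ]]
spacer all top z68 [[ 0.5912 -0.0145  0.068 ]
 [ 0.5894 -0.0383  0.068 ]
 [ 0.548  -0.0327  0.068 ]
 [ 0.5521 -0.0068  0.068 ]]
vise z0,z.1 [[ 0.5171 -0.0187]
 [ 0.5165 -0.0935]
 [ 0.4929 -0.1309]
 [ 0.4939 -0.0026]
 [ 0.4036 -0.0044]] [[ 0.5045 -0.0358]
 [ 0.504  -0.1038]
 [ 0.4825 -0.1378]
 [ 0.4834 -0.0212]
 [ 0.4013 -0.0228]]
vise scene jaw z0.05 [[ 0.5113 -0.0807  0.05  ]
 [ 0.4686 -0.1495  0.05  ]]
```

{"name": "move_arm", "arguments": {
  "commands": [
    [[0,0,0.119,2.13,3.14,0,1],[0,0,0.119,2.13,3.14,0,1],[0,0,0.119,2.13,3.14,0,1],[0,0,0.119,2.13,3.14,0,1],[0,0,0.119,2.13,3.14,0,1],[0,0,0.119,2.13,3.14,0,1],[0,0,0.119,2.13,3.14,0,1],[0,0,0.119,2.13,3.14,0,1]]
  ],
  "force": 30
}}

```text
time: 1.57
position: [0.3657, -0.2347, 0.2425]
tool_rot: [2.464, 1.947, 0.0]
force: [1.3, -0.7, 0.1]
opening: 0.0858
grasp_force: 0.0
```

```bash
python3 - <<'E'
from plant import telemetry, imaging, cut_out
import cv2,pickle,numpy as np
print(telemetry.sense()["q"])
p=imaging.capture("scene");pickle.dump(p,open("s1.pkl","wb"))
for l in("master","spacer","board"):
    r=cut_out(p,l);print(l,[(round(d["score"],2),d["box"]) for d in r[:2]])
c=p["pixels"][150:240,180:320,::-1];cv2.imwrite("pics/s1.png",cv2.resize(c,None,fx=5,fy=5,interpolation=cv2.INTER_CUBIC))
E
```

```text
[-5.70654688e-01  8.25979561e-02 -2.04990209e-01  1.28255832e+00
 -8.14076301e-05  1.23355253e+00]
master [(0.67, [244.4, 156.4, 261.4, 183.0])]
spacer [(0.57, [327.7, 247.2, 383.2, 303.7]), (0.55, [264.7, 181.9, 284.6, 203.2])]
board [(0.81, [237.8, 178.4, 295.7, 216.8]), (0.56, [330.2, 246.5, 382.2, 303.0])]
```

View pics/s1.png

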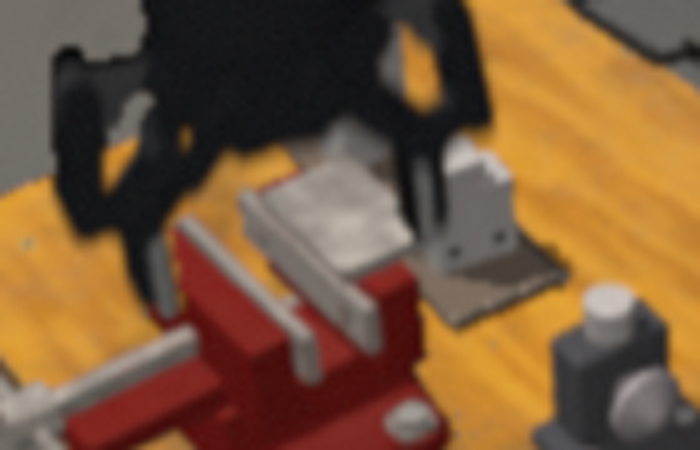

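{"name": "move_arm", "arguments": {
  "commands": [
    [[0,0,0.117,2.12,3.13,0,1],[0,0,0.117,2.12,3.13,0,1],[0,0,0,2.12,3.13,0,1],[0,0,0,2.12,3.13,0,1],[0,0,0,2.12,3.13,0,1],[0,0,0,2.12,3.13,0,1],[0,0,0,2.12,3.13,0,1],[0,0,0,2.12,3.13,0,1]]
  ]
}}

```text
time: 2.43
position: [0.5355, 0.014, 0.2422]
tool_rot: [2.231, 2.212, -0.0]
force: [1.0, -0.4, 0.3]
opening: 0.0855
grasp_force: 0.0
```

{"name": "move_arm", "arguments": {
  "commands": [
    [[0,0,0,2.12,3.13,0,1],[0,0,0,2.12,3.13,0,1],[0,0,0,0,0,-2,1],[0,0,0,0,0,-2,1],[0,0,0,0,0,-2,1],[0,0,0,0,0,-2,1],[0,0,0,0,0,0,1],[0,0,0,0,0,0,1]]
  ]
}}

```text
time: 3.1
position: [0.5766, 0.0751, 0.1617]
tool_rot: [-2.229, -2.212, 0.003]
force: [0.5, 0.9, 0.9]
opening: 0.0853
grasp_force: 0.0
```

```bash
python3 - <<'E'
from plant import telemetry, imaging, cut_out
import cv2,pickle;from h import *
p=imaging.capture("top");q=imaging.capture("scene");pickle.dump((p,q),open("p2.pkl","wb"))
a=p["pixels"][200:260,150:250,::-1];b=q["pixels"][130:220,200:320,::-1]
a=cv2.resize(a,(640,384),interpolation=3);b=cv2.resize(b,None,fx=4,fy=4,interpolation=3)[:200]
c=np.zeros((590,640,3),np.uint8);c[:384,:640]=a;c[390:590,:480]=b
cv2.imwrite("pics/p2.png",c)
for n,x in(("t",p),("s",q)):
    for l in ("spacer","master"):print(n,l,[(round(d["score"],2),d["box"]) for d in cut_out(x,l)[:2]])
E
```

```text
t spacer [(0.57, [214.6, 216.2, 232.7, 245.5]), (0.36, [342.0, 223.9, 413.6, 255.7])]
t master [(0.88, [165.7, 215.2, 182.4, 239.1])]
s spacer [(0.7, [261.7, 179.3, 286.8, 200.4])]
s master [(0.97, [239.9, 150.0, 262.0, 184.2])]
```

View pics/p2.png

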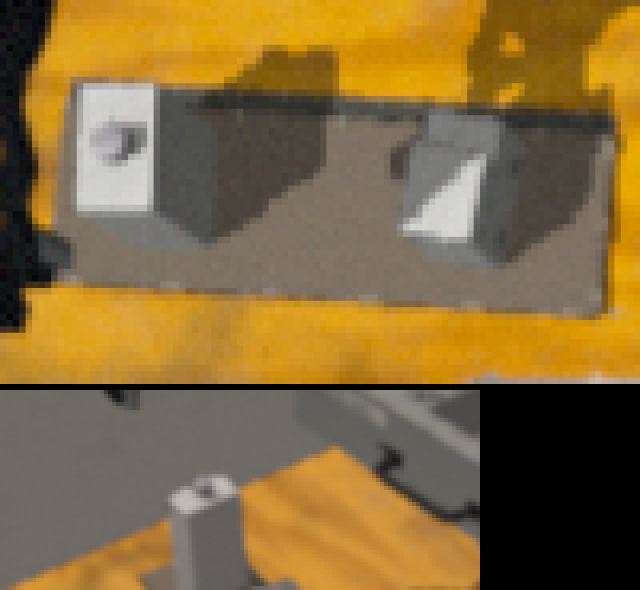

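```bash
python3 - <<'E'
import pickle,cv2;from h import *
p,q=pickle.load(open("p2.pkl","rb"))
from plant import telemetry
s=telemetry.sense();print(s["position"],s["q"],s["time"])
for z in(.16,.25):print(proj(p,[.5766,.0751,z]),proj(q,[.5766,.0751,z]))
a=np.hstack([p["pixels"][100:340,100:420,::-1],q["pixels"][100:340,150:470,::-1]])
cv2.imwrite("pics/p2b.png",cv2.resize(a,(800,300),interpolation=3))
E
```

```text
[0.57766294 0.07645245 0.16346492] [ 1.31574871e-01  3.70083509e-01 -2.83733428e-02  1.17048813e+00
  1.62996842e-05  1.70787220e+00] 3.4
[[157.29350514 214.98618554]] [[248.20151026 127.78225437]]
[[141.25648449 203.70300219]] [[244.84371442  93.58815583]]
```

View pics/p2b.png

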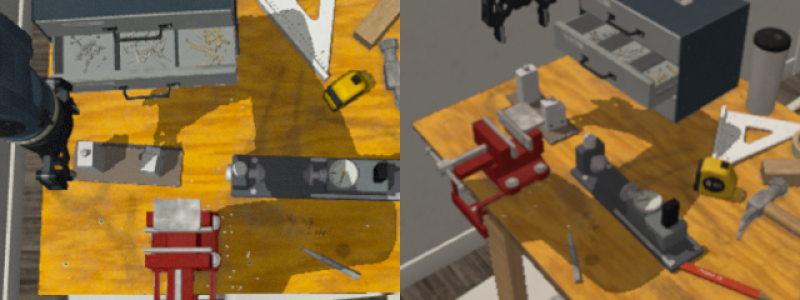

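The picture shows that the arm is above the master. Master top face is at crop (76..157, 84..213), pin at (116,143), and the scene-crop top centre is at (205,494).

```bash
python3 - <<'E'
import pickle;from h import *
np.set_printoptions(precision=4,suppress=True)
p,q=pickle.load(open("p2.pkl","rb"))
T=lambda a:np.array(a,float)/6.4+[150,200]-.4
S=lambda a:(np.array(a,float)-[0,390])/4+[200,130]-.4
print(tri(p,T((116,148)),q,S((206,494))))
m=back(p,T([(76,84),(157,84),(154,214),(77,212)]),.081);print(m,m.mean(0))
print("spacer high top z68",back(p,T([(410,145),(487,150),(468,242),(398,232)]),.068),"low z52",back(p,T([(428,105),(503,118)]),.052))
s1=pickle.load(open("s1.pkl","rb"))
S1=lambda a:np.array(a,float)/5+[180,150]-.4
# spacer: near right top corner of the high part seen in both: top crop (468,242)~near-right; scene (510,180)?
print(tri(p,T((443,192)),s1,S1((470,160))))
E
```

```text
(array([0.5786, 0.0787, 0.0775]), np.float64(0.1417710518440174))
[[0.5977 0.0908 0.081 ]
 [0.5975 0.066  0.081 ]
 [0.5573 0.0656 0.081 ]
 [0.5581 0.089  0.081 ]] [0.5777 0.0779 0.081 ]
spacer high top z68 [[ 0.5805 -0.0092  0.068 ]
 [ 0.5788 -0.0329  0.068 ]
 [ 0.5501 -0.0276  0.068 ]
 [ 0.5534 -0.0061  0.068 ]] low z52 [[ 0.5964 -0.0115  0.052 ]
 [ 0.592  -0.035   0.052 ]]
(array([ 0.5705, -0.0197,  0.0594]), np.float64(2.1479648635528292))
```

{"name": "move_arm", "arguments": {
  "commands": [
    [[0,0,0,0,0.15,-2.2,1],[0,0,0,0,0,-2.2,1],[0,0,0,0,0,-2.2,1],[0,0,0,0,0,-2.2,1],[0,0,0,0,0,-2.2,1],[0,0,0,0,0,0,0.4],[0,0,0,0,0,0,0.4],[0,0,0,0,0,0,0.4]]
  ],
  "force": 20
}}

```text
time: 4.07
position: [0.5779, 0.0783, 0.0537]
tool_rot: [2.226, 2.215, 0.002]
force: [0.1, -0.6, 0.1]
opening: 0.0513
grasp_force: 0.0
```

{"name": "move_arm", "arguments": {
  "commands": [
    [[0,0,0,0,0,0,0.4],[0,0,0,0,0,0,0.4],[0,0,0,0,0,0,0.4],[0,0,0,0,0,0,0.8],[0,0,0,0,0,0,0.8],[0,0,0,0,0,0,0.8],[0,0,0,0,0,0,0.8],[0,0,0,0,0,0,0.8]]
  ]
}}

```text
time: 4.73
position: [0.577, 0.0782, 0.0523]
tool_rot: [-2.227, -2.216, 0.0]
force: [-0.5, 0.3, -0.4]
opening: 0.0683
grasp_force: 0.0
```

{"name": "move_arm", "arguments": {
  "commands": [
    [[0,0,0.121,0,0,0,0.8],[0,0,0.121,0,0,0,0.8],[0,0,0.121,0,0,0,0.8],[0,0,0.121,0,0,0,0.8],[0,0,0.121,0,0,0,0.8],[0,0,0.121,0,0,0,0.8],[0,0,0.121,0,0,0,0.8],[0,0,0.121,0,0,0,0.8]]
  ]
}}

```text
time: 5.4
position: [0.5769, 0.0781, 0.0521]
tool_rot: [-0.931, -3.0, 0.0]
force: [0.0, -0.1, -0.5]
opening: 0.068
grasp_force: 0.0
```

{"name": "move_arm", "arguments": {
  "commands": [
    [[0,0,0.121,0,0,0,0.8],[0,0,0.121,0,0,0,0.8],[0,0,0.121,0,0,0,0.8],[0,0,0.121,0,0,0,0.8],[0,0,0.121,0,0,0,0.8],[0,0,0,0,0,0,0.1],[0,0,0,0,0,0,0.1],[0,0,0,0,0,0,0.1]]
  ],
  "force": 40
}}

```text
time: 6.07
position: [0.577, 0.0781, 0.0522]
tool_rot: [-0.011, -3.141, 0.0]
force: [0.2, -0.7, -0.2]
opening: 0.0328
grasp_force: 0.0
```

{"name": "move_arm", "arguments": {
  "commands": [
    [[0,0,0,0,0,0,0.1],[0,0,0,0,0,0,0.1],[0,0,0,0,0,0,0.1],[0,0,0,0,0,0,0.1],[0,0,0,0,0,1,0.1],[0,0,0,0,0,3,0.1],[0,0,0,0,0,3,0.1],[0,0,0,0,0,3,0.1]]
  ]
}}

```text
time: 6.73
position: [0.5764, 0.078, 0.1537]
tool_rot: [-0.005, -3.14, 0.001]
force: [1.0, -0.6, -1.1]
opening: 0.0237
grasp_force: 39.4
```

{"name": "move_arm", "arguments": {
  "commands": [
    [[0,0,-0.1235,-0.17,-1.5,2,0.1],[0,0,-0.1235,-0.17,-1.9,1,0.1],[0,0,-0.1235,-0.17,-2,0,0.1],[0,0,-0.1235,-0.17,-2,0,0.1],[0,0,-0.1235,-0.17,-2,0,0.1],[0,0,-0.1235,-0.17,-2,0,0.1],[0,0,-0.1235,-0.17,-2,0,0.1],[0,0,-0.1235,-0.17,-2,0,0.1]]
  ]
}}

```text
time: 7.4
position: [0.563, -0.0768, 0.1829]
tool_rot: [-1.502, -2.759, 0.0]
force: [0.4, -0.5, -1.8]
opening: 0.024
grasp_force: 39.6
```

{"name": "move_arm", "arguments": {
  "commands": [
    [[0,0,-0.1235,-0.17,-2,0,0.1],[0,0,-0.1235,-0.17,-2,0,0.1],[0,0,-0.1235,-0.17,-2,0,0.1],[0,0,-0.1235,-0.17,-2,0,0.1],[0,0,-0.1235,-0.17,-2,0,0.1],[0,0,0,-0.17,-2,0,0.1],[0,0,0,-0.17,-2,0,0.1],[0,0,0,0,-1.4,0,0.1]]
  ]
}}

```text
time: 8.07
position: [0.551, -0.2314, 0.1827]
tool_rot: [-2.264, -2.178, 0.001]
force: [0.4, -0.2, -2.3]
opening: 0.0233
grasp_force: 39.6
```

```bash
python3 - <<'E'
from plant import telemetry, imaging, cut_out
import cv2,pickle;from h import *
s=telemetry.sense();print(s["position"],s["tool_rot"],s["force"])
p=imaging.capture("top");q=imaging.capture("scene");pickle.dump((p,q,s),open("p3.pkl","wb"))
for n,x in(("t",p),("s",q)):print(n,[(round(d["score"],2),d["box"]) for d in cut_out(x,"master")[:2]],[(round(d["score"],2),d["box"]) for d in cut_out(x,"spacer")[:1]])
a=cv2.resize(p["pixels"][205:275,270:430,::-1],(800,350),interpolation=3);b=cv2.resize(q["pixels"][190:270,250:390,::-1],(420,240),interpolation=3)
c=np.zeros((600,800,3),np.uint8);c[:350]=a;c[355:595,:420]=b
cv2.imwrite("pics/p3.png",c)
E
```

```text
[ 0.55095701 -0.23140706  0.18274105] [-2.26390360e+00 -2.17811649e+00  6.67957215e-04] [ 0.35351318 -0.20409587 -2.3006408 ]
t [] [(0.53, [156.7, 212.0, 215.2, 246.5])]
s [(0.97, [314.3, 174.9, 333.6, 211.1])] [(0.79, [263.4, 180.3, 287.9, 204.4])]
```

View pics/p3.png

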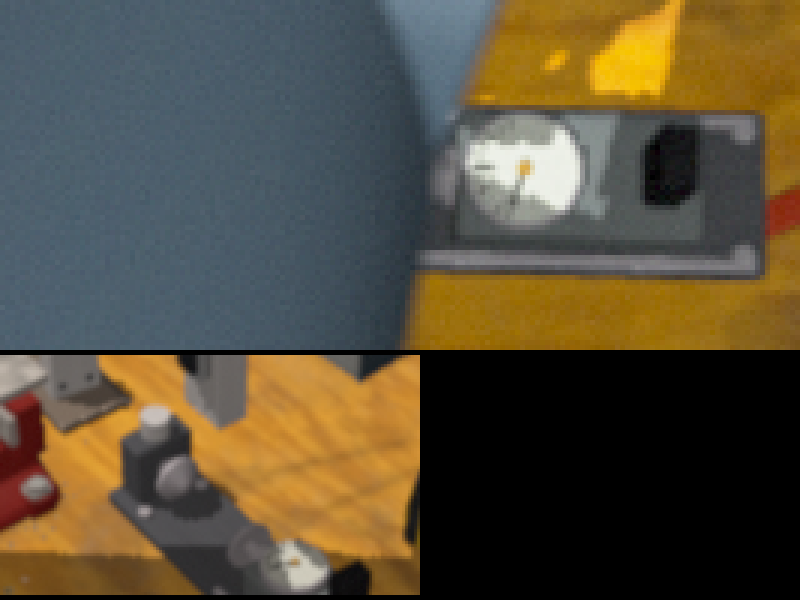

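{"name": "move_arm", "arguments": {
  "commands": [
    [[0,0,0,0,0,-2,0.1],[0,0,0,0,0,-2.2,0.1],[0,0,0,0,0,-2.2,0.1],[0,0,0,0,0,-2.2,0.1],[0,0,0,0,0,-2,0.1],[0,0,0,0,0,-1,0.1],[0,0,0,0,0,-0.5,0.1],[0,0,0,0,0,0,0.1]]
  ]
}}

```text
time: 9.03
position: [0.5513, -0.2291, 0.0607]
tool_rot: [-2.261, -2.179, 0.001]
force: [-0.8, 0.4, -1.0]
opening: 0.0237
grasp_force: 39.6
```

{"name": "move_arm", "arguments": {
  "commands": [
    [[0,0,0,0,0.2,0,0.1],[0,0,0,0,0.2,0,0.1],[0,0,0,0,0.1,0,0.1],[0,0,0,0,0,0,0.1],[0,0,0,0,0,0,0.1],[0,0,0,0,0,0,0.1],[0,0,0,0,0,0,0.1],[0,0,0,0,0,0,0.1]]
  ]
}}

```text
time: 9.7
position: [0.5515, -0.2249, 0.0613]
tool_rot: [-2.263, -2.179, 0.0]
force: [-0.7, 0.3, -2.3]
opening: 0.0237
grasp_force: 39.6
```

{"name": "move_arm", "arguments": {
  "commands": [
    [[0,0,0,0,0.1,-0.1,0.1],[0,0,0,0,0.1,0,0.1],[0,0,0,0,0.1,0,0.1],[0,0,0,0,0,0,0.1],[0,0,0,0,0,0,0.1],[0,0,0,0,0,0,0.1],[0,0,0,0,0,0,0.1],[0,0,0,0,0,0,0.1]]
  ]
}}

```text
time: 10.37
position: [0.5515, -0.2219, 0.0603]
tool_rot: [-2.263, -2.179, 0.0]
force: [-0.9, 0.5, -2.5]
opening: 0.0238
grasp_force: 39.6
```

{"name": "move_arm", "arguments": {
  "commands": [
    [[0,0,0,0,0.1,0,0.1],[0,0,0,0,0.1,0,0.1],[0,0,0,0,0.1,0,0.1],[0,0,0,0,0,0,0.1],[0,0,0,0,0,0,0.1],[0,0,0,0,0,0,0.1],[0,0,0,0,0,0,0.1],[0,0,0,0,0,0,0.1]]
  ]
}}

```text
time: 11.03
position: [0.5515, -0.2199, 0.0604]
tool_rot: [2.262, 2.177, -0.003]
force: [-0.8, -5.6, -3.7]
opening: 0.0234
grasp_force: 39.4
```

{"name": "move_arm", "arguments": {
  "commands": [
    [[0,0,0,0,-0.15,-0.1,0.1],[0,0,0,0,0,-0.1,0.1],[0,0,0,0,0,-0.05,0.1],[0,0,0,0,0,0,0.1],[0,0,0,0,0,0,0.1],[0,0,0,0,0,0,0.1],[0,0,0,0,0,0,0.1],[0,0,0,0,0,0,0.1]]
  ]
}}

```text
time: 11.7
position: [0.5516, -0.2205, 0.0588]
tool_rot: [2.262, 2.179, 0.0]
force: [-2.7, -1.7, 8.1]
opening: 0.0237
grasp_force: 41.0
```

{"name": "move_arm", "arguments": {
  "commands": [
    [[0,0,0,0,0,0.05,1],[0,0,0,0,0,0,1],[0,0,0,0,0,0,1],[0,0,0,0,0,0,1],[0,0,0,0,0,2,1],[0,0,0,0,0,3,1],[0,0,0,0,0,3,1],[0,0,0,0,0,3,1]]
  ]
}}

```text
time: 12.37
position: [0.5512, -0.2201, 0.1692]
tool_rot: [-2.262, -2.179, 0.001]
force: [1.3, 0.2, -0.9]
opening: 0.0856
grasp_force: 0.0
```

{"name": "move_arm", "arguments": {
  "commands": [
    [[0,0,0.1215,0,-1,0,1],[0,0,0.1215,-0.05,-2,0,1],[0,0,0.1215,-0.05,-2,0,1],[0,0,0.1215,-0.05,-2,0,1],[0,0,0.1215,-0.05,-2,0,1],[0,0,0.1215,-0.05,-2,0,1],[0,0,0.1215,-0.05,-2,0,1],[0,0,0.1215,-0.05,-2,0,1]]
  ]
}}

```text
time: 13.03
position: [0.5479, -0.3712, 0.168]
tool_rot: [-0.973, -2.987, -0.0]
force: [-0.4, 0.5, -0.4]
opening: 0.0853
grasp_force: 0.0
```

{"name": "move_arm", "arguments": {
  "commands": [
    [[0,0,0.1215,-0.05,-0.9,0,1],[0,0,0.1215,-0.05,0,0,1],[0,0,0.1215,0,0,0,1],[0,0,0.1215,0,0,0,1],[0,0,0.1215,0,0,0,1],[0,0,0,0,0,0,1],[0,0,0,0,0,0,1],[0,0,0,0,0,0,1]]
  ]
}}

```text
time: 13.7
position: [0.547, -0.3793, 0.1681]
tool_rot: [-0.051, -3.141, -0.0]
force: [-0.9, 0.6, -0.0]
opening: 0.0851
grasp_force: 0.0
```

```bash
python3 - <<'E'
from plant import telemetry, imaging, cut_out
import cv2,pickle;from h import *
s=telemetry.sense();print(s["position"],s["tool_rot"],s["force"])
p=imaging.capture("top");q=imaging.capture("scene");pickle.dump((p,q,s),open("p4.pkl","wb"))
for n,x in(("t",p),("s",q)):print(n,[(round(d["score"],2),d["box"]) for d in cut_out(x,"master")[:2]],[(round(d["score"],2),d["box"]) for d in cut_out(x,"spacer")[:1]])
a=cv2.resize(p["pixels"][205:275,270:430,::-1],(800,350),interpolation=3);b=cv2.resize(q["pixels"][190:270,250:390,::-1],(420,240),interpolation=3)
c=np.zeros((600,800,3),np.uint8);c[:350]=a;c[355:595,:420]=b
cv2.imwrite("pics/p4.png",c)
E
```

```text
[ 0.54704272 -0.37926529  0.16814721] [-5.14499924e-02 -3.14104442e+00 -6.50324162e-05] [-0.91925223  0.59803095 -0.0197506 ]
t [(0.8, [314.3, 229.2, 334.0, 246.6])] [(0.58, [212.4, 217.4, 230.9, 246.4])]
s [(0.96, [307.3, 215.8, 330.5, 254.1])] [(0.66, [263.5, 179.3, 284.9, 206.3])]
```

View pics/p4.png

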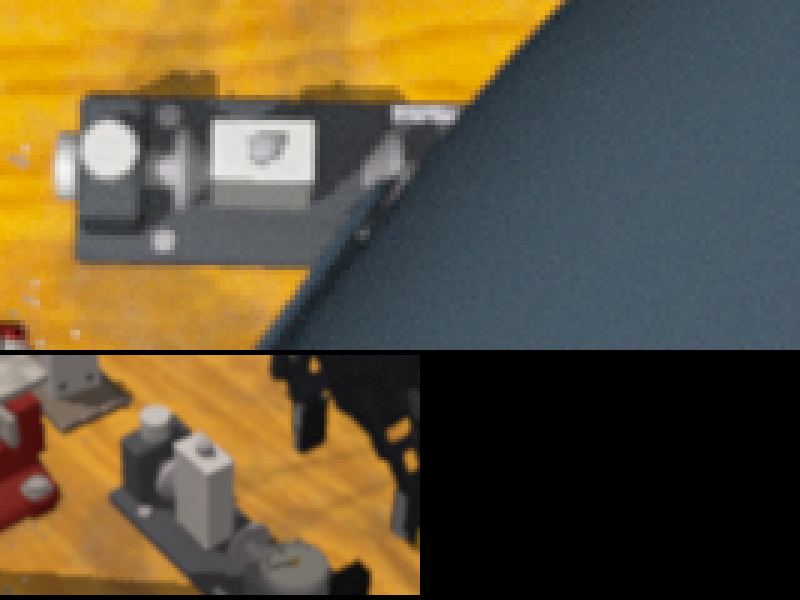

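{"name": "move_arm", "arguments": {
  "commands": [
    [[0,0,0,0,0,-2,1],[0,0,0,0,0,-2,1],[0,0,0,0,0,-2,1],[0,0,0,0,0,-2,1],[0,0,0,0,0,-0.9,1],[0,0,0,0,0,0,0.4],[0,0,0,0,0,0,0.4],[0,0,0,0,0,0,0.4]]
  ],
  "force": 20
}}

```text
time: 14.67
position: [0.5477, -0.3798, 0.0805]
tool_rot: [0.045, 3.14, -0.002]
force: [-0.4, 0.6, 0.3]
opening: 0.0515
grasp_force: 0.0
```

{"name": "move_arm", "arguments": {
  "commands": [
    [[0,0,0,0,0,0,0.05],[0,0,0,0,0,0,0.05],[0,0,0,0,0,0,0.05],[0,0,0,0,0,0,0.05],[0,0,0,0,0,0,0.05],[0,0,0,0,0,0,0.05],[0,0,0,0,0,0,0.05],[0,0,0,0,0,0,0.05]]
  ]
}}

```text
time: 15.33
position: [0.5475, -0.3801, 0.0805]
tool_rot: [0.046, 3.14, -0.003]
force: [-1.1, -1.9, 5.9]
opening: 0.0154
grasp_force: 24.9
```

{"name": "move_arm", "arguments": {
  "commands": [
    [[0,0,0,0,0.2,0,0.05],[0,0,0,0.01,0.3,0,0.05],[0,0,0,0.01,0.3,0,0.05],[0,0,0,0.01,0.3,0,0.05],[0,0,0,0.01,0.3,0,0.05],[0,0,0,0.01,0.3,0,0.05],[0,0,0,0,0.1,0,0.05],[0,0,0,0,0,0,0.05]]
  ]
}}

```text
time: 16.0
position: [0.5481, -0.3632, 0.0805]
tool_rot: [0.047, 3.139, -0.006]
force: [-1.3, -8.9, 4.4]
opening: 0.0153
grasp_force: 24.7
```

```bash
python3 - <<'E'
from plant import telemetry, imaging
import cv2,pickle;from h import *
p=imaging.capture("top");q=imaging.capture("scene");s=telemetry.sense();print(s["position"],s["force"]);pickle.dump((p,q,s),open("p5.pkl","wb"))
a=cv2.resize(q["pixels"][215:265,320:380,::-1],(600,500),interpolation=3)
b=cv2.resize(q["pixels"][185:285,285:385,::-1],(200,200),interpolation=3)
c=np.zeros((500,800,3),np.uint8);c[:,:600]=a;c[:200,600:]=b;c[220:420,600:]=cv2.resize(p["pixels"][200:300,270:370,::-1],(200,200))
cv2.imwrite("pics/p5.png",c)
E
```

```text
[ 0.54812773 -0.3632606   0.08049451] [ 0.05526583 -7.79899379  4.58296774]
```

View pics/p5.png

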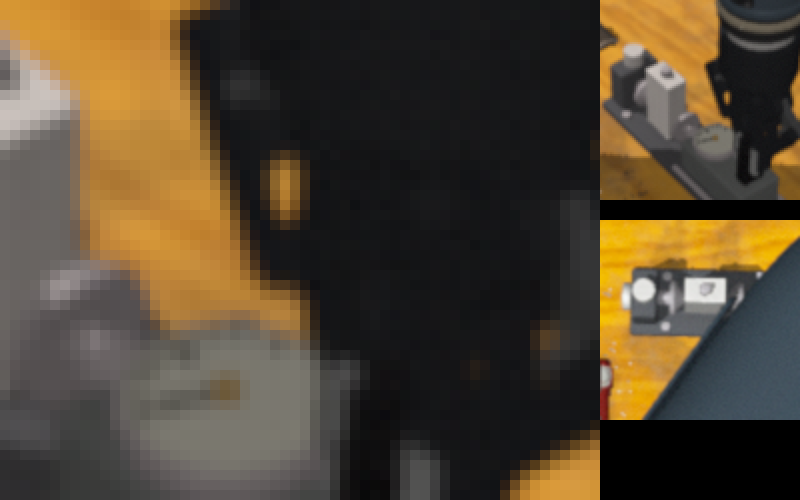

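```bash
cat > needle.py <<'E'
import sys,pickle;from h import *
def read(p,zs=(.060,)):
    P=p["pixels"].astype(float)
    from plant import cut_out
    hsv=cv2.cvtColor(p["pixels"],cv2.COLOR_RGB2HSV)
    # rough dial location: argument in world
    out=[]
    for z in zs:
        g=np.arange(-.03,.03,.0005);c=read.c
        X,Y=np.meshgrid(c[0]+g,c[1]+g,indexing="ij")
        uv=proj(p,np.c_[X.ravel(),Y.ravel(),np.full(X.size,z)]).astype(np.float32).reshape(X.shape+(2,))
        im=cv2.remap(p["pixels"],uv[...,0],uv[...,1],cv2.INTER_CUBIC).astype(float)
        sat=im[...,0]-im[...,2]  # orange pivot
        m=(np.hypot(X-c[0],Y-c[1])<.010)
        w=np.where(m,np.clip(sat-0.7*sat[m].max(),0,None),0);px,py=(w*X).sum()/w.sum(),(w*Y).sum()/w.sum()
        gray=im.mean(2);r=np.arange(.005,.0155,.0005);a=np.deg2rad(np.arange(0,360,2))
        R,A=np.meshgrid(r,a);ii=((px+R*np.cos(A)-c[0]+.03)/.0005).astype(np.float32);jj=((py+R*np.sin(A)-c[1]+.03)/.0005).astype(np.float32)
        v=cv2.remap(gray.astype(np.float32),jj,ii,cv2.INTER_LINEAR).mean(1)
        v=cv2.GaussianBlur(np.r_[v,v,v][None],(9,1),0)[0][180:360]
        k=v.argmin();best=np.argsort(v)[:6]*2
        ang=((np.rad2deg(a[k])-88.3+180)%360-180)
        print("pivot",round(px,4),round(py,4),"angle from zero deg",round(ang),"press mm",round(5-np.deg2rad(ang)/.25,1),"depth",round(np.median(v)-v.min()),"best",best-88)
E
python3 - <<'E'
import pickle;from needle import *
p,q,s=pickle.load(open("p3.pkl","rb"));read.c=(.5477,-.3259);read(p);read(q)
p,q,s=pickle.load(open("p5.pkl","rb"));read.c=(.5482,-.309);read(q)
E
```

```text
pivot 0.5476 -0.3258 angle from zero deg 70 press mm 0.1 depth 76 best [70 72 68 74 66 76]
pivot 0.5478 -0.3243 angle from zero deg 72 press mm -0.0 depth 50 best [72 70 74 68 76 66]
pivot 0.5478 -0.3066 angle from zero deg 72 press mm -0.0 depth 24 best [72 74 70 76 68 78]
```

{"name": "move_arm", "arguments": {
  "commands": [
    [[0,0,0,0,0.1,0,0.05],[0,0,0,0.01,0.1,0,0.05],[0,0,0,0,0.1,0,0.05],[0,0,0,0,0.1,0,0.05],[0,0,0,0,0,0,0.05],[0,0,0,0,0,0,0.05],[0,0,0,0,0,0,0.05],[0,0,0,0,0,0,0.05]]
  ]
}}

```text
time: 16.77
position: [0.5482, -0.3595, 0.0805]
tool_rot: [0.047, 3.139, -0.006]
force: [-0.8, -8.8, 4.4]
opening: 0.0159
grasp_force: 24.7
```

```bash
cat > look.py <<'E'
from plant import telemetry, imaging
from needle import *
s=telemetry.sense();y=s["position"][1]
for n in sys.argv[2:]:
    read.c=(.548,float(sys.argv[1]));read(imaging.capture(n))
print(s["position"].round(4),s["force"].round(1))
E
python3 look.py -.304 scene
```

```text
pivot 0.548 -0.303 angle from zero deg 70 press mm 0.1 depth 25 best [70 68 72 66 74 64]
[ 0.5482 -0.3595  0.0805] [-0.8 -8.8  4.4]
```

{"name": "move_arm", "arguments": {
  "commands": [
    [[0,0,0,0,0.1,0,0.05],[0,0,0,0.01,0.1,0,0.05],[0,0,0,0,0.1,0,0.05],[0,0,0,0,0,0,0.05],[0,0,0,0,0,0,0.05],[0,0,0,0,0,0,0.05],[0,0,0,0,0,0,0.05],[0,0,0,0,0,0,0.05]]
  ]
}}

```text
time: 17.48
position: [0.5483, -0.3569, 0.0805]
tool_rot: [0.048, 3.139, -0.007]
force: [0.0, -10.6, 2.5]
opening: 0.0155
grasp_force: 24.7
```

```bash
python3 look.py -.300 scene
```

```text
pivot 0.5482 -0.3005 angle from zero deg 36 press mm 2.5 depth 25 best [36 34 38 32 40 30]
[ 0.5483 -0.3569  0.0805] [  0.  -10.6   2.5]
```

{"name": "move_arm", "arguments": {
  "commands": [
    [[0,0,0,0,0.1,0,0.05],[0,0,0,0,0.1,0,0.05],[0,0,0,0,0.05,0,0.05],[0,0,0,0,0,0,0.05],[0,0,0,0,0,0,0.05],[0,0,0,0,0,0,0.05],[0,0,0,0,0,0,0.05],[0,0,0,0,0,0,0.05]]
  ]
}}

```text
time: 18.2
position: [0.5484, -0.355, 0.0805]
tool_rot: [0.048, 3.139, -0.009]
force: [-0.6, -13.2, 1.6]
opening: 0.0156
grasp_force: 24.8
```

```bash
python3 look.py -.298 scene
```

```text
pivot 0.5482 -0.2985 angle from zero deg 8 press mm 4.5 depth 38 best [ 8  6 10  4 12  2]
[ 0.5484 -0.355   0.0805] [ -0.6 -13.2   1.6]
```

{"name": "move_arm", "arguments": {
  "commands": [
    [[0,0,0,0,0.06,0,0.05],[0,0,0,0,0,0,0.05],[0,0,0,0,0,0,0.05],[0,0,0,0,0,0,0.05],[0,0,0,0,-0.1,0,0.05],[0,0,0,0,-0.1,0,0.05],[0,0,0,0,0,0,0.05],[0,0,0,0,0,0,0.05]]
  ]
}}

```text
time: 18.92
position: [0.5484, -0.3545, 0.0805]
tool_rot: [0.047, 3.139, -0.004]
force: [0.0, -4.8, 4.6]
opening: 0.0156
grasp_force: 24.7
```

```bash
python3 look.py -.298 scene
```

```text
pivot 0.5482 -0.2982 angle from zero deg 4 press mm 4.7 depth 31 best [ 4  2  6  0  8 -2]
[ 0.5484 -0.3545  0.0805] [ 0.  -4.8  4.6]
```

{"name": "move_arm", "arguments": {
  "commands": [
    [[0,0,0,0,0,0,0.6],[0,0,0,0,0,0,0.6],[0,0,0,0,0,0,0.6],[0,0,0,0,0,0,0.6],[0,0,0,0,0,2,0.6],[0,0,0,0,0,2.5,0.6],[0,0,0,0,0,2.5,0.6],[0,0,0,0,0,2,0.6]]
  ]
}}

```text
time: 19.63
position: [0.5479, -0.3531, 0.1709]
tool_rot: [0.045, 3.141, -0.0]
force: [0.8, 0.1, -0.5]
opening: 0.0511
grasp_force: 0.0
```

```bash
python3 look.py -.298 scene
```

```text
pivot 0.5482 -0.2982 angle from zero deg 4 press mm 4.7 depth 31 best [ 4  2  6  0  8 -2]
[ 0.5479 -0.3531  0.1709] [ 0.8  0.1 -0.5]
```

{"name": "move_arm", "arguments": {
  "commands": [
    [[0,0,-0.121,0.06,1.4,0,0.7],[0,0,-0.121,0.06,2,0,0.7],[0,0,-0.121,0.06,2,0,0.7],[0,0,-0.121,0.06,2,0,0.7],[0,0,-0.121,0.06,2,0,0.7],[0,0,-0.121,0.06,2,0,0.7],[0,0,-0.121,0,1.5,0,0.7],[0,0,-0.121,0,0.4,0,0.7]]
  ]
}}

```text
time: 20.35
position: [0.5511, -0.2178, 0.1691]
tool_rot: [-1.507, -2.755, -0.001]
force: [0.1, 0.2, 0.7]
opening: 0.0598
grasp_force: 0.0
```

{"name": "move_arm", "arguments": {
  "commands": [
    [[0,0,-0.121,0,0,0,0.7],[0,0,-0.121,0,0,0,0.7],[0,0,-0.121,0,0,0,0.7],[0,0,-0.121,0,0,0,0.7],[0,0,-0.121,0,0,0,0.7],[0,0,0,0,0,-1,0.7],[0,0,0,0,0,-1,0.7],[0,0,0,0,0,0,0.7]]
  ]
}}

```text
time: 21.02
position: [0.55, -0.2197, 0.1464]
tool_rot: [-2.249, -2.189, 0.002]
force: [-1.2, 0.1, 0.3]
opening: 0.0597
grasp_force: 0.0
```

```bash
python3 - <<'E'
from plant import telemetry, imaging, cut_out
from needle import *
np.set_printoptions(precision=4,suppress=True)
s=telemetry.sense();print(s["position"],s["tool_rot"])
p=imaging.capture("scene");read.c=(.548,-.298);read(p)
for d in cut_out(p,"master")[:1]:print(d["score"],d["box"])
E
```

```text
[ 0.55   -0.2197  0.1464] [-2.2486 -2.1889  0.0024]
pivot 0.5482 -0.2982 angle from zero deg 4 press mm 4.7 depth 31 best [ 4  2  6  0  8 -2]
0.68 [308.6, 217.0, 327.7, 250.7]
```

{"name": "move_arm", "arguments": {
  "commands": [
    [[0,0,0,0.1,0,-2,0.7],[0,0,0,0,0,-2.2,0.7],[0,0,0,0,0,-2.2,0.7],[0,0,0,0,0,-1.8,0.7],[0,0,0,0,0,-0.5,0.7],[0,0,0,0,0,0,0.1],[0,0,0,0,0,0,0.1],[0,0,0,0,0,0,0.1]]
  ],
  "force": 40
}}

```text
time: 21.78
position: [0.553, -0.2206, 0.0636]
tool_rot: [2.254, 2.186, 0.001]
force: [-3.8, 0.3, 1.9]
opening: 0.0241
grasp_force: 9.6
```

{"name": "move_arm", "arguments": {
  "commands": [
    [[0,0,0,0,0,0,0.1],[0,0,0,0,0,0,0.1],[0,0,0,0,0,0,0.1],[0,0,0,0,0,1,0.1],[0,0,0,0,0,2,0.1],[0,0,0,0,0,3,0.1],[0,0,0,0,0,3,0.1],[0,0,0,0,0,3,0.1]]
  ]
}}

```text
time: 22.45
position: [0.5519, -0.22, 0.1841]
tool_rot: [-2.255, -2.186, 0.0]
force: [0.3, -0.6, -1.9]
opening: 0.0233
grasp_force: 42.2
```

```bash
python3 look.py -.298 scene
```

```text
pivot 0.5484 -0.2981 angle from zero deg 70 press mm 0.1 depth 65 best [70 72 68 74 66 76]
[ 0.5519 -0.22    0.1841] [ 0.3 -0.6 -1.9]
```

{"name": "move_arm", "arguments": {
  "commands": [
    [[0,0,0.122,0.17,1,0,0.1],[0,0,0.122,0.17,2,0,0.1],[0,0,0.122,0.17,2,0,0.1],[0,0,0.122,0.17,2,0,0.1],[0,0,0.122,0.17,2,0,0.1],[0,0,0.122,0.17,2,0,0.1],[0,0,0.122,0.17,2,0,0.1],[0,0,0.122,0.17,2,0,0.1]]
  ]
}}

```text
time: 23.17
position: [0.5658, -0.0692, 0.1828]
tool_rot: [0.958, 2.992, 0.0]
force: [0.0, 0.3, -1.7]
opening: 0.0238
grasp_force: 42.3
```

{"name": "move_arm", "arguments": {
  "commands": [
    [[0,0,0.122,0.17,2,0,0.1],[0,0,0.122,0.17,2,0,0.1],[0,0,0.122,0.17,2,0,0.1],[0,0,0.122,0.17,2,0,0.1],[0,0,0.122,0.17,2,0,0.1],[0,0,0,0.17,2,0,0.1],[0,0,0,0.17,2,0,0.1],[0,0,0,0,0.8,0,0.1]]
  ]
}}

```text
time: 23.83
position: [0.5779, 0.08, 0.1827]
tool_rot: [0.022, 3.141, 0.001]
force: [-0.1, -0.4, -1.8]
opening: 0.0237
grasp_force: 42.4
```

{"name": "move_arm", "arguments": {
  "commands": [
    [[0,0,0,0,0,-2,0.1],[0,0,0,0,0,-2.5,0.1],[0,0,0,0,0,-2.5,0.1],[0,0,0,0,0,-2.5,0.1],[0,0,0,0,0,-2,0.1],[0,0,0,0,0,-0.5,0.1],[0,0,0,0,0,0,0.1],[0,0,0,0,0,0,0.1]]
  ]
}}

```text
time: 24.5
position: [0.5782, 0.0776, 0.0632]
tool_rot: [0.025, 3.141, -0.0]
force: [0.5, 0.6, -1.3]
opening: 0.0234
grasp_force: 42.1
```

{"name": "move_arm", "arguments": {
  "commands": [
    [[0,0,0,0,0,-0.2,0.1],[0,0,0,0,0,-0.2,0.1],[0,0,0,0,0,-0.1,0.1],[0,0,0,0,0,0,0.1],[0,0,0,0,0,0,0.1],[0,0,0,0,0,0,0.1],[0,0,0,0,0,0,0.1],[0,0,0,0,0,0,0.1]]
  ]
}}

```text
time: 25.17
position: [0.5778, 0.0778, 0.0574]
tool_rot: [0.025, 3.141, -0.0]
force: [0.2, 0.4, -1.4]
opening: 0.0234
grasp_force: 42.1
```

{"name": "move_arm", "arguments": {
  "commands": [
    [[0,0,0,0,0,-0.1,0.1],[0,0,0,0,0,-0.1,0.1],[0,0,0,0,0,-0.1,0.1],[0,0,0,0,0,0,0.1],[0,0,0,0,0,0,0.1],[0,0,0,0,0,0,0.1],[0,0,0,0,0,0,0.1],[0,0,0,0,0,0,0.1]]
  ]
}}

```text
time: 25.83
position: [0.5781, 0.0776, 0.0569]
tool_rot: [0.025, 3.139, -0.0]
force: [-7.1, -2.0, 24.7]
opening: 0.0233
grasp_force: 45.9
```

{"name": "move_arm", "arguments": {
  "commands": [
    [[0,0,0,0,0,0.2,0.1],[0,0,0,0,0,0,0.7],[0,0,0,0,0,0,0.7],[0,0,0,0,0,0,0.7],[0,0,0,0,0,1,0.7],[0,0,0,0,0,3,0.7],[0,0,0,0,0,3,0.7],[0,0,0,0,0,3,0.7]]
  ]
}}

```text
time: 26.5
position: [0.5774, 0.0777, 0.1577]
tool_rot: [-0.025, -3.141, 0.0]
force: [0.2, 0.4, -0.3]
opening: 0.0601
grasp_force: 0.0
```

```bash
python3 - <<'E'
from plant import telemetry, imaging, cut_out
import cv2,pickle;from h import *
s=telemetry.sense();print(s["position"],s["tool_rot"],s["q"][5])
p=imaging.capture("top");q=imaging.capture("scene");pickle.dump((p,q,s),open("p6.pkl","wb"))
for n,x in(("t",p),("s",q)):print(n,[(round(d["score"],2),d["box"]) for d in cut_out(x,"master")[:2]],[(round(d["score"],2),d["box"]) for d in cut_out(x,"spacer")[:1]])
a=p["pixels"][200:260,150:250,::-1];b=q["pixels"][130:220,200:320,::-1]
a=cv2.resize(a,(640,384),interpolation=3);b=cv2.resize(b,None,fx=4,fy=4,interpolation=3)[80:290]
c=np.zeros((600,640,3),np.uint8);c[:384,:640]=a;c[390:600,:480]=b
cv2.imwrite("pics/p6.png",c)
E
```

```text
[0.57743755 0.07772271 0.15767582] [-2.47676719e-02 -3.14055244e+00  3.55943923e-04] 0.1496140757618117
t [(0.68, [163.3, 219.7, 186.0, 240.8])] [(0.79, [213.3, 217.1, 232.8, 242.2])]
s [(0.94, [240.2, 155.6, 261.6, 186.5])] [(0.92, [265.3, 182.4, 284.2, 202.6])]
```

View pics/p6.png

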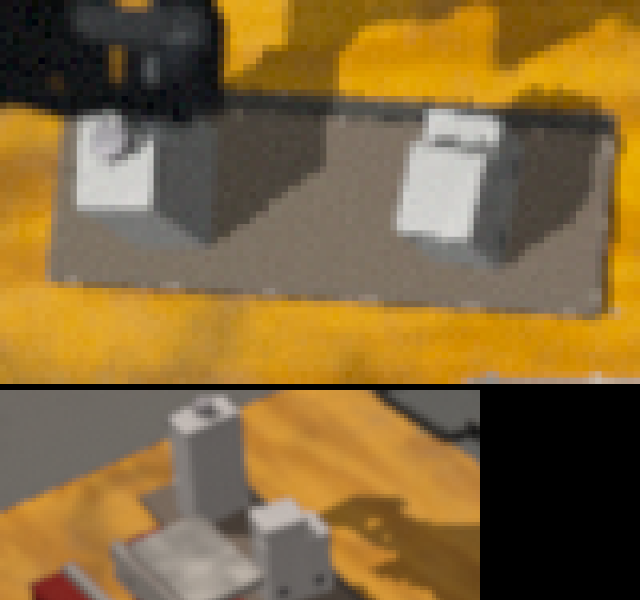

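```bash
python3 - <<'E'
import pickle;from h import *
np.set_printoptions(precision=4,suppress=True)
p,q,s=pickle.load(open("p6.pkl","rb"))
T=lambda a:np.array(a,float)/6.4+[150,200]-.4
S=lambda a:(np.array(a,float)+[0,80-390])/4+[200,130]-.4
print(tri(p,T((441,191)),q,S((278,514))))
c=back(p,T([(410,144),(487,150),(470,238),(396,232)]),.068);a,b=c[2:].mean(0),c[:2].mean(0)
d=(b-a)/np.linalg.norm(b-a);print(a,b,np.linalg.norm(b-a),"yaw",np.arctan2(d[1],d[0]),"centre",a+.021*d)
E
```

```text
(array([ 0.5662, -0.0182,  0.0648]), np.float64(0.32114886316634284))
[ 0.5524 -0.0169  0.068 ] [ 0.5798 -0.0211  0.068 ] 0.027717656531084225 yaw -0.15156668391156108 centre [ 0.5732 -0.02    0.068 ]
```

{"name": "move_arm", "arguments": {
  "commands": [
    [[0,0,-0.124,-0.05,-1.5,0,0.65],[0,0,-0.124,-0.05,-1.5,0,0.65],[0,0,-0.124,-0.05,-1.5,0,0.65],[0,0,-0.124,-0.05,-1.5,0,0.65],[0,0,-0.124,-0.05,-1.5,0,0.65],[0,0,-0.124,-0.05,-1.5,0,0.65],[0,0,-0.124,-0.05,-0.7,0,0.65],[0,0,-0.124,0,0,0,0.65]]
  ]
}}

```text
time: 27.47
position: [0.5734, -0.0208, 0.1548]
tool_rot: [-1.526, -2.743, 0.003]
force: [0.5, 0.2, -0.5]
opening: 0.0557
grasp_force: 0.0
```

{"name": "move_arm", "arguments": {
  "commands": [
    [[0,0,-0.124,0,0,0,0.65],[0,0,-0.124,0,0,0,0.65],[0,0,-0.124,0,0,0,0.65],[0,0,-0.124,0,0,0,0.65],[0,0,-0.124,0,0,0,0.65],[0,0,-0.124,0,0,0,0.65],[0,0,0,0,0,0,0.65],[0,0,0,0,0,0,0.65]]
  ]
}}

```text
time: 28.13
position: [0.5737, -0.0192, 0.1553]
tool_rot: [-2.408, -2.015, 0.002]
force: [-0.7, 0.2, 0.6]
opening: 0.0558
grasp_force: 0.0
```

{"name": "move_arm", "arguments": {
  "commands": [
    [[0,0,0.025,-0.05,-0.07,-2,0.65],[0,0,0,0,0,-2.6,0.65],[0,0,0,0,0,-2.6,0.65],[0,0,0,0,0,-2.5,0.65],[0,0,0,0,0,-2,0.65],[0,0,0,0,0,-0.7,0.65],[0,0,0,0,0,0,0.65],[0,0,0,0,0,0,0.4]]
  ],
  "force": 20
}}

```text
time: 28.8
position: [0.5739, -0.02, 0.0325]
tool_rot: [-2.386, -2.043, 0.001]
force: [1.3, 0.1, 0.4]
opening: 0.0448
grasp_force: 0.0
```

{"name": "move_arm", "arguments": {
  "commands": [
    [[0,0,0,0,0,0,0.4],[0,0,0,0,0,0,0.4],[0,0,0,0,0,0,0.4],[0,0,0,0,0,0,0.4],[0,0,0,0,0,0,0.4],[0,0,0,0,0,0,0.4],[0,0,0,0,0,0,0.4],[0,0,0,0,0,0,0.4]]
  ]
}}

```text
time: 29.47
position: [0.5742, -0.02, 0.0329]
tool_rot: [2.387, 2.041, 0.001]
force: [-0.6, 0.1, 6.2]
opening: 0.0419
grasp_force: 23.6
```

{"name": "move_arm", "arguments": {
  "commands": [
    [[0,0,0,0,0,0,0.7],[0,0,0,0,0,0,0.7],[0,0,0,0,0,0,0.7],[0,0,0.121,0,0,0.4,0.7],[0,0,0.121,0,0,0.35,0.7],[0,0,0.121,0,0,0,0.7],[0,0,0.121,0,0,0,0.7],[0,0,0.121,0,0,0,0.7]]
  ]
}}

```text
time: 30.13
position: [0.5737, -0.0199, 0.0397]
tool_rot: [-1.663, -2.665, 0.0]
force: [-0.4, 0.8, -0.8]
opening: 0.0599
grasp_force: 0.0
```

{"name": "move_arm", "arguments": {
  "commands": [
    [[0,0,0.121,0,0,0,0.7],[0,0,0.121,0,0,0,0.7],[0,0,0.121,0,0,0,0.7],[0,0,0.121,0,0,0,0.7],[0,0,0.121,0,0,0,0.7],[0,0,0.121,0,0,0,0.7],[0,0,0.121,0,0,0,0.7],[0,0,0.119,0,0,0,0.7]]
  ]
}}

```text
time: 30.8
position: [0.5737, -0.0199, 0.0396]
tool_rot: [-0.235, -3.132, 0.0]
force: [-0.5, -0.5, -0.2]
opening: 0.0595
grasp_force: 0.0
```

{"name": "move_arm", "arguments": {
  "commands": [
    [[0,0,0,0,0,0,0.7],[0,0,0,0,0,0,0.1],[0,0,0,0,0,0,0.1],[0,0,0,0,0,0,0.1],[0,0,0,0,0,0,0.1],[0,0,0,0,0,0,0.1],[0,0,0,0,0,0,0.1],[0,0,0,0,0,0,0.1]]
  ],
  "force": 60
}}

```text
time: 31.47
position: [0.5739, -0.0199, 0.0398]
tool_rot: [0.245, 3.132, -0.0]
force: [0.6, 0.2, 1.0]
opening: 0.023
grasp_force: 58.7
```

{"name": "move_arm", "arguments": {
  "commands": [
    [[0,0,0,0,0,2,0.1],[0,0,0,0,0,3,0.1],[0,0,0,0,0,3,0.1],[0,0,0,0,0,3,0.1],[0,0,-0.12,-0.18,-1.7,2,0.1],[0,0,-0.12,-0.18,-1.7,0,0.1],[0,0,-0.12,-0.18,-1.7,0,0.1],[0,0,-0.12,-0.18,-1.7,0,0.1]]
  ]
}}

```text
time: 32.13
position: [0.5665, -0.0885, 0.1701]
tool_rot: [0.991, 2.981, 0.0]
force: [-0.2, 0.3, -2.2]
opening: 0.0235
grasp_force: 58.9
```

{"name": "move_arm", "arguments": {
  "commands": [
    [[0,0,-0.12,-0.18,-1.7,0,0.1],[0,0,-0.12,-0.18,-1.7,0,0.1],[0,0,-0.12,-0.18,-1.7,0,0.1],[0,0,-0.12,-0.18,-1.7,0,0.1],[0,0,-0.12,-0.18,-1.7,0,0.1],[0,0,-0.12,-0.18,-1.7,0,0.1],[0,0,-0.12,-0.18,-1.7,0,0.1],[0,0,-0.12,-0.18,-1.5,0,0.1]]
  ]
}}

```text
time: 32.8
position: [0.5518, -0.2229, 0.1694]
tool_rot: [-2.256, -2.186, 0.001]
force: [0.2, -0.0, -1.5]
opening: 0.0235
grasp_force: 58.9
```

{"name": "move_arm", "arguments": {
  "commands": [
    [[0,0,0,0,0,-2,0.1],[0,0,0,0,0,-2,0.1],[0,0,0,0,0,0,0.1],[0,0,0,0,0,0,0.1],[0,0,0,0,0,0,0.1],[0,0,0,0,0,0,0.1],[0,0,0,0,0,0,0.1],[0,0,0,0,0,0,0.1]]
  ]
}}

```text
time: 33.47
position: [0.5527, -0.222, 0.1307]
tool_rot: [2.248, 2.193, 0.001]
force: [-0.7, -0.1, -1.1]
opening: 0.0232
grasp_force: 59.1
```

{"name": "move_arm", "arguments": {
  "commands": [
    [[0,0,0,-0.1,0,-1,0.1],[0,0,0,0,0,-1.5,0.1],[0,0,0,0,0,-1,0.1],[0,0,0,0,0,-0.2,0.1],[0,0,0,0,0,0,0.1],[0,0,0,0,0,0,0.1],[0,0,0,0,0,0,0.1],[0,0,0,0,0,0,0.1]]
  ]
}}

```text
time: 34.13
position: [0.5516, -0.2221, 0.0934]
tool_rot: [2.248, 2.193, 0.001]
force: [0.5, 0.4, -1.8]
opening: 0.0232
grasp_force: 59.1
```

```bash
python3 look.py -.298 scene
```

```text
pivot 0.5482 -0.2982 angle from zero deg 70 press mm 0.1 depth 24 best [70 68 72 66 74 64]
[ 0.5516 -0.2221  0.0934] [ 0.5  0.4 -1.8]
```

{"name": "move_arm", "arguments": {
  "commands": [
    [[0,0,0,0,0,-0.2,0.1],[0,0,0,0,0,-0.2,0.1],[0,0,0,0,0,-0.2,0.1],[0,0,0,0,0,-0.2,0.1],[0,0,0,0,0,-0.2,0.1],[0,0,0,0,0,-0.1,0.1],[0,0,0,0,0,0,0.1],[0,0,0,0,0,0,0.1]]
  ]
}}

```text
time: 34.85
position: [0.5512, -0.2217, 0.0817]
tool_rot: [-2.249, -2.193, -0.0]
force: [0.2, 1.8, -0.6]
opening: 0.0233
grasp_force: 59.4
```

```bash
python3 look.py -.298 scene
```

```text
pivot 0.5482 -0.2982 angle from zero deg 42 press mm 2.1 depth 26 best [42 40 44 38 46 36]
[ 0.5512 -0.2217  0.0817] [ 0.2  1.8 -0.6]
```

Wedging as expected: the plunger gives way gently. Continuing down.

{"name": "move_arm", "arguments": {
  "commands": [
    [[0,0,0,0,0,-0.2,0.1],[0,0,0,0,0,-0.2,0.1],[0,0,0,0,0,-0.2,0.1],[0,0,0,0,0,-0.2,0.1],[0,0,0,0,0,0,0.1],[0,0,0,0,0,0,0.1],[0,0,0,0,0,0,0.1],[0,0,0,0,0,0,0.1]]
  ]
}}

```text
time: 35.57
position: [0.5517, -0.2222, 0.0737]
tool_rot: [2.249, 2.193, 0.0]
force: [5.0, -0.4, -4.2]
opening: 0.0233
grasp_force: 59.0
```

```bash
python3 look.py -.298 scene
```

```text
pivot 0.5482 -0.2982 angle from zero deg -20 press mm 6.4 depth 28 best [-20 -18 -22 -16 -14 -24]
[ 0.5517 -0.2222  0.0737] [ 5.  -0.4 -4.2]
```

{"name": "move_arm", "arguments": {
  "commands": [
    [[0,0,0,0,0,-0.2,0.1],[0,0,0,0,0,-0.2,0.1],[0,0,0,0,0,-0.2,0.1],[0,0,0,0,0,0,0.1],[0,0,0,0,0,0,0.1],[0,0,0,0,0,0,0.1],[0,0,0,0,0,0,0.1],[0,0,0,0,0,0,0.1]]
  ]
}}

```text
time: 36.28
position: [0.551, -0.2222, 0.0679]
tool_rot: [2.249, 2.193, -0.001]
force: [0.1, -2.6, 3.0]
opening: 0.0231
grasp_force: 59.9
```

```bash
python3 look.py -.298 scene
```

```text
pivot 0.5483 -0.2982 angle from zero deg -22 press mm 6.6 depth 29 best [-22 -20 -24 -18 -16 -26]
[ 0.551  -0.2222  0.0679] [ 0.1 -2.6  3. ]
```

{"name": "move_arm", "arguments": {
  "commands": [
    [[0,0,0,0,0,-0.25,0.1],[0,0,0,0,0,-0.25,0.1],[0,0,0,0,0,-0.25,0.1],[0,0,0,0,0,-0.25,0.1],[0,0,0,0,0,-0.2,0.1],[0,0,0,0,0,0,0.1],[0,0,0,0,0,0,0.1],[0,0,0,0,0,0,0.1]]
  ]
}}

```text
time: 37.0
position: [0.5514, -0.2223, 0.0558]
tool_rot: [2.249, 2.193, -0.0]
force: [1.9, -3.3, 0.8]
opening: 0.0234
grasp_force: 59.8
```

{"name": "move_arm", "arguments": {
  "commands": [
    [[0,0,0,0,0,-0.2,0.1],[0,0,0,0,0,-0.2,0.1],[0,0,0,0,0,-0.2,0.1],[0,0,0,0,0,-0.15,0.1],[0,0,0,0,0,0,0.1],[0,0,0,0,0,0,0.1],[0,0,0,0,0,0,0.1],[0,0,0,0,0,0,0.1]]
  ]
}}

```text
time: 37.67
position: [0.5514, -0.2222, 0.0485]
tool_rot: [2.249, 2.193, -0.0]
force: [0.8, -5.6, 3.8]
opening: 0.0234
grasp_force: 60.1
```

{"name": "move_arm", "arguments": {
  "commands": [
    [[0,0,0,0,0,-0.1,0.1],[0,0,0,0,0,-0.1,0.1],[0,0,0,0,0,-0.05,0.1],[0,0,0,0,0,0,0.1],[0,0,0,0,0,0,0.1],[0,0,0,0,0,0,0.1],[0,0,0,0,0,0,0.1],[0,0,0,0,0,0,0.1]]
  ]
}}

```text
time: 38.33
position: [0.5514, -0.2222, 0.0463]
tool_rot: [2.249, 2.193, -0.0]
force: [0.6, -4.9, 8.8]
opening: 0.0234
grasp_force: 60.6
```

```bash
python3 look.py -.298 scene
```

```text
pivot 0.5482 -0.2981 angle from zero deg -20 press mm 6.4 depth 31 best [-20 -22 -18 -24 -16 -26]
[ 0.5514 -0.2222  0.0463] [ 0.6 -4.9  8.8]
```

{"name": "move_arm", "arguments": {
  "commands": [
    [[0,0,0,0,0,-0.08,0.1],[0,0,0,0,0,0,0.1],[0,0,0,0,0,0,0.1],[0,0,0,0,0,0,0.1],[0,0,0,0,0,0,0.1],[0,0,0,0,0,0,0.1],[0,0,0,0,0,0,0.1],[0,0,0,0,0,0,0.1]]
  ]
}}

```text
time: 39.05
position: [0.5514, -0.2223, 0.0463]
tool_rot: [2.248, 2.192, 0.0]
force: [-2.3, -2.9, 16.1]
opening: 0.0233
grasp_force: 61.5
```

{"name": "move_arm", "arguments": {
  "commands": [
    [[0,0,0,0,0,0.08,0.1],[0,0,0,0,0,0,0.7],[0,0,0,0,0,0,0.7],[0,0,0,0,0,0,0.7],[0,0,0,0,0,0,0.7],[0,0,0,0,0,1,0.7],[0,0,0,0,0,3,0.7],[0,0,0,0,0,3,0.7]]
  ]
}}

```text
time: 39.72
position: [0.5501, -0.2213, 0.1159]
tool_rot: [-2.246, -2.191, 0.002]
force: [1.0, -0.6, 0.6]
opening: 0.0599
grasp_force: 0.0
```

{"name": "move_arm", "arguments": {
  "commands": [
    [[0,0,0,0,0,3,0.7],[0,0,0,0,0,3,0.7],[0,0,0,0,3,2,0.7],[0,0,0,0,3,0,0.7],[0,0,0,0,3,0,0.7],[0,0,0,0,3,0,0.7],[0,0,0,0,3,0,0.7],[0,0,0,0,0,0,0.7]]
  ]
}}

```text
time: 40.38
position: [0.5508, -0.0676, 0.1966]
tool_rot: [-2.244, -2.197, -0.002]
force: [0.3, 0.1, 0.7]
opening: 0.06
grasp_force: 0.0
```

```bash
python3 - <<'E'
from plant import telemetry, imaging, cut_out
from needle import *
s=telemetry.sense();print(s["position"],s["force"].round(1))
p=imaging.capture("top");q=imaging.capture("scene");read.c=(.548,-.298);read(p);read(q)
for n,x in(("t",p),("s",q)):print(n,[(l,round(d["score"],2),d["box"]) for l in("master","spacer","nail_set","tape_measure") for d in cut_out(x,l)[:1]])
a=np.zeros((560,800,3),np.uint8);a[:280]=cv2.resize(p["pixels"][205:261,270:430,::-1],(800,280),interpolation=3)
a[290:560,:640]=cv2.resize(q["pixels"][150:285,225:385,::-1],(640,540),interpolation=3)[::2] if 0 else cv2.resize(q["pixels"][180:265,230:390,::-1],(640,340),interpolation=3)[35:305]
cv2.imwrite("pics/p7.png",a)
E
```

```text
[ 0.55078274 -0.06763052  0.19662129] [0.3 0.1 0.7]
pivot 0.5485 -0.2991 angle from zero deg -24 press mm 6.7 depth 41 best [-24 -22 -26 -20 -28 -18]
pivot 0.5483 -0.298 angle from zero deg -22 press mm 6.6 depth 29 best [-22 -20 -24 -18 -26 -16]
t [('spacer', 0.76, [310.4, 231.1, 333.5, 250.6]), ('nail_set', 0.63, [347.6, 303.4, 390.0, 323.6]), ('tape_measure', 0.7, [361.3, 155.5, 397.3, 189.7])]
s [('master', 0.69, [241.1, 152.2, 259.9, 182.4]), ('spacer', 0.62, [308.9, 225.6, 330.1, 251.9]), ('nail_set', 0.72, [287.2, 286.3, 296.1, 328.8]), ('tape_measure', 0.73, [383.1, 226.1, 425.2, 259.9])]
```

View pics/p7.png

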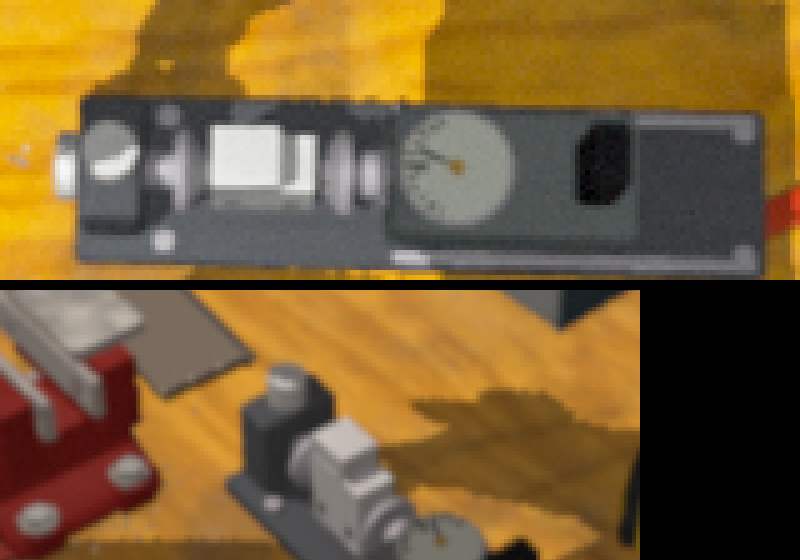

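The spacer (crop 210–317, 125–205) sits square between plunger and anvil. The needle reads about 6.7 mm pressed, 2 mm past the zero, and the master stands on the board. Handing in.

```bash
python3 -c "
from plant import workorder;print(workorder.sign_off())"
```

```text
the job is handed in; nothing more can be done
None
```

The job is handed in, and the sign-off gave no verdict back. The gauge was zeroed on the master at about 4.7 mm of plunger travel, the master is back upright on its board, and the spacer is seated square on the bed with the plunger at about 6.7 mm. The head was not touched after zeroing.

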